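Open a glaze milling jar

ROBOT

A 7-joint arm with a two-finger parallel gripper is mounted at the origin on the work surface. World frame = base frame: x ahead of the robot, y to its left, z up, the work surface at z = 0. Lengths are in m, angles in rad, forces in N, time in s.
With the tool pointing down it reaches from about 0.35 to 0.9 m from the base axis. Payload 8.1 kg.
Tool frame: the origin (TCP) lies at the very end of the fingers, on their centre line; the grasp point (between the pads) lies 19 mm behind it (grasp_offset is the distance from the TCP to the grasp point, in m); z points along the fingers, y is the line along which they close (so a half turn about z gives the same grasp; the last joint's range is limited). The gripper opens to 92 mm and grips with 3 to 60 N. Pads are 19 mm wide; open, the fingers measure 130 mm over their backs; the gripper's body (75 mm by 190 mm) begins 47 mm behind the grasp point.
Start: joints at [1.203, 0.434, 0.025, 1.573, -0.012, 1.134, -0.075], TCP at [0.164, -0.603, 0.227] pointing down, gripper open.
Joint ranges: [-2.62, 2.62], [-0.44, 2.09], [-1.27, 1.32], [0.08, 2.57], [-1.32, 4.46], [0.12, 2], [-2.74, 2.74]. Speed limits (rad/s): [2.22, 2.22, 3.01, 3.01, 3.14, 3.14, 3.14].

INTERFACE

Orientations are given as a rotation vector (axis times angle).
In Python, from cell import observe, get_image, camera_params, sign_off, silhouettes, grasp_offset gives the robot as it stands. The module is installed in compiled form; this text tells all that it offers.
- The arm moves only by the tool jog_arm, never from a script. Its argument "motion" is a list that holds one entry, the list of rows, each a list of 7 numbers: the shift along the tool's x, y, z in m, then the turn, a rotation vector about the tool's x, y, z in rad, then the closure, from -1 (fully open) to 1 (shut), so that 0 is half open. In form: [[[dx, dy, dz, wx, wy, wz, hand], ...]]. A call has 1 to 10 rows; each row is the pose to reach, as a shift and turn from the pose commanded when the call began, along the tool's axes at that moment; what a row does not reach only later rows make up. A row lasts 1/12 s, in which the tool goes at most 41.7 mm and 7.16 degrees, less where a joint would pass 70% of its speed; a pose out of reach is approached as far as the arm can. A call with a gripper value outside its range is refused whole. The fingers move at their own pace and stop on an object; "force" is the grip in N (left out, the last holds). Time passes only in rows, so rows that repeat a pose let the fingers close. It gives the time, the measured TCP pose, the force, the opening and the grip force at its end, in the units of the state.
- observe(): the state, without advancing time (a new reading comes with each control period).
- get_image(name): name is "scene" or "top"; returns the picture (420x560x3 uint8, red, green, blue); there is no depth.
- camera_params(name): a dict with "vertical_fov" (degrees; the focal length in pixels is half the picture's height over the tangent of half this angle, whatever the lens; pixels are square), "cx", "cy" (the principal point, pixels), "dist_coeffs" ([k1, k2, p1, p2, k3] as OpenCV has them; the pictures are not rectified), "T" (4x4, takes a point from camera to world coordinates). Camera axes: x right, y down, z forward; pixel columns grow to the right and rows downward; lengths in m; the calibration is good to about 2 mm. A picture is of the moment at which its call begins. camera_params takes no time and is no camera call.
- sign_off(): hands the job in; it is judged then, once.
Trained networks look in the newest picture that a camera, given by its name, has taken for a name from the list of things; names that differ only in an ending like _2 or _b are one class to them, and where a whole thing is asked for, a point or a joint stands for the part that bears it (a point fixed in the world has none). Each returns a list of dicts, best first, with "p" (0 to 1); they miss things now and then, are a little off and sometimes report something else, mostly with a low value. They report only what shows in the picture. A call takes as long as a camera call.
- silhouettes(query, camera): "mask" (420x560 bool, what is visible of it) and "pixel" ([column, row] in pixels, amid what is visible of it).
The state is a dict: "clock": time; "joints": joint angles; "dq": joint speeds; "joint_efforts": joint torques, N m; "position": TCP position; "ee_rot": TCP orientation; "force": force on the tool from outside, world axes, zero at the start; "ft_torque": the same for the moment, N m; "width": opening from 0.0 (shut) to 1.0 (fully open); "gripper_force": force on a finger pad.
Only numpy, scipy, OpenCV 4.12 (cv2) and the standard library are available. Lean on these libraries where they do the work, as an engineer would, in place of code of your own. Each camera call takes 0.05 s, during which the arm holds its last target. There are 200 camera calls.

TASK

The upright milling jar has finished its run. Unscrew its blue wing cap anticlockwise until the thread lets go; lift it off and lay it right way up on the plywood ware board, then pull the red bung out of the jar's mouth and lay it beside the cap, rib upward. Set both down gently and flat, their round bases wholly on the board, and leave the other things on the bench where they are.

Things in the scene. Friction and masses are not known exactly. Their poses are not given: they have to be found in the camera images.
- mill_jar: White porcelain jar with two black rubber tyres, upright on a black rubber foot ring; heavy (6 kg), does not move or turn. Body 150 mm in diameter (foot ring 188), shoulder narrowing to a threaded neck; rim 178 mm above the bench, mouth 53 mm wide. Origin at the centre of its underside on the bench, z up. Another jar, black-capped, lies on the roller mill at the back: leave it.
- jar_mouth (a point): Centre of the mouth at rim height, on the jar's axis. Thread: right-hand, greased; turned anticlockwise (from above) the cap rises 7.5 mm a turn after about 1/4 turn of slack, lets go after 2 1/4 turns (about 16 mm up) and stays where left. A few newtons sideways on a wing turn it. Some 1/4 turn later it may tip or drop a few mm, still free; turning on does no harm.
- wing_cap: Blue screw cap, loose, 0.3 kg, 68 mm high. Origin at the centre of the skirt's lower edge, 139 mm above the bench when home. Skirt 93 mm in diameter, its flat top 50 mm above the origin; on it a round crown 53 mm in diameter, top at 68 mm. Two upright wings along own x, one each side, 12 mm thick, out to 97 mm from the axis (194 mm span), from 4 to 36 mm above the origin. z up.
- cap_crown (a point): Point to grasp the cap: on its axis, half-way up the crown (53 mm in diameter, 18 mm high), 59 mm above the cap's origin. Axes as the cap's: wings along x, so fingers closing along y have the skirt's top below them, clear of the wings.
- bung: Bung in the jar's mouth, hidden until the cap is off; loose, 0.1 kg. Red flange 64 mm in diameter, 5 mm thick, resting on the rim; a red rib across its top; below it a black rubber plug, 45 mm in diameter, 14 mm deep, hanging loosely in the mouth. Origin at the centre of the plug's underside, z up; the flange's top is 19 mm above it. On the board it stands on its plug.
- bung_rib (a point): Point to grasp the bung: centre of its red rib, 25 mm above the bung's origin. The rib is 36 mm long (bung's own x axis), 12 mm thick and 12 mm high, its foot on the flange's top. 189 mm above the bench when the bung sits home on the rim.
- ware_board: Plywood ware board lying on the bench, 200 mm (own x) by 340 mm (own y) and 15 mm thick; does not move. Origin at the centre of its underside, z up. Empty at the start; it takes cap and bung side by side along its length.
- jar_tower: Bystander: tower of four screw-stacked colour pots with black lids, 76 mm in diameter, 176 mm tall. Origin at the centre of its underside.
- mixing_bowl: Bystander: yellow plastic bowl, 170 mm across, 95 mm high. Origin at the centre of its underside.
- orange_bowl: Bystander: orange plastic bowl, 120 mm across, 55 mm high. Origin at the centre of its underside.
- carved_pot: Bystander: small grey-brown carved pot, 82 mm in diameter, 72 mm high. Origin at the centre of its underside.
- brush_mug: Bystander: blue mug of brushes, 72 mm in diameter, 90 mm high (215 mm with the brushes). Origin at the centre of its underside.
- wood_spatula: Bystander: spatula with a wooden handle lying on the bench, along its own x axis.
- glaze_brush: Bystander: flat brush lying on the bench, along its own x axis.

How it is judged:
On the way, in this order (a step that is already met when the one before it is completed fails the run):
1. the cap is unscrewed and lifted clear above the jar, upright, with the bung left at home in the mouth (z of cap_crown in the frame of mill_jar above 0.236 m and angle between cap_crown's own z axis and vertical below 0.35 rad and z of bung_rib in the frame of mill_jar between 0.186 and 0.193 m and horizontal distance between bung_rib and jar_mouth below 0.008 m), for 0.1 s.
2. the cap lies right way up and flat on the ware board, let go, while the bung is still in the jar (x of cap_crown in the frame of ware_board between -0.052 and 0.052 m and y of cap_crown in the frame of ware_board between -0.122 and 0.122 m and z of cap_crown in the frame of ware_board between 0.0705 and 0.0775 m and angle between cap_crown's own z axis and vertical below 0.06 rad and linear speed of wing_cap below 0.02 m/s and angular speed of wing_cap below 0.2 rad/s and contact force between the fingers and wing_cap below 0.1 N and z of bung_rib in the frame of mill_jar between 0.186 and 0.193 m and horizontal distance between bung_rib and jar_mouth below 0.008 m), for 0.2 s.
At the end, for the whole second after the job is handed in: Cap (right way up) and bung (rib up) both lie flat on the ware board within 3.4 degrees, side by side, at rest and let go: the cap's axis within 52 mm of the board's long centre line and 122 mm of its middle lengthwise, the bung's within 75 mm and 145 mm (x of cap_crown in the frame of ware_board between -0.052 and 0.052 m and y of cap_crown in the frame of ware_board between -0.122 and 0.122 m and z of cap_crown in the frame of ware_board between 0.0705 and 0.0775 m and angle between each of cap_crown, bung_rib's own z axis and vertical below 0.06 rad and linear speed of each of wing_cap, bung below 0.02 m/s and angular speed of each of wing_cap, bung below 0.2 rad/s and contact force between the fingers and wing_cap below 0.1 N and x of bung_rib in the frame of ware_board between -0.075 and 0.075 m and y of bung_rib in the frame of ware_board between -0.145 and 0.145 m and z of bung_rib in the frame of ware_board between 0.0365 and 0.0435 m and contact force between the fingers and bung below 0.1 N); the robot touches nothing.
It fails at once if a bystander is shifted by more than 30 mm (distance of any of jar_tower, mixing_bowl, orange_bowl, carved_pot, brush_mug, wood_spatula, glaze_brush from where it was at the start of the episode above 0.03 m).
It fails at once if the cap or the bung is dropped (falls freely by more than about 18 mm) ((linear speed of wing_cap above 0.6 m/s and contact force between the fingers and wing_cap below 0.1 N) or (linear speed of bung above 0.6 m/s and contact force between the fingers and bung below 0.1 N)).
It also fails if it takes over 72 s, if anything falls off the work surface, if the arm or the gripper's body presses on something with over 40 N, if the wrist force passes 120 N, or if a joint passes its speed limit or range.

## Working session

There is one attempt and no reset: what is moved stays moved. The work goes in short steps, Python scripts to look and compute and a tool call to move; the robot and the scene stay as the last step left them, time stands still between calls to the robot, and variables do not carry over. Pictures are saved under pics/ and viewed, at most 10 in all, crops included, and the job is handed in when it is done.

Besides the shell and the picture viewer there is one more tool, called after "Request:" as name(argument=value, ...) on one line, values as JSON. jog_arm: Moves the arm, as the interface text tells. Its arguments: {"type":"object","properties":{"motion":{"type":"array"},"force":{"type":"number"}},"required":["motion"]}

```bash
mkdir -p pics; cat > h.py <<'E'
import numpy as np, cv2
from cell import *
from scipy.spatial.transform import Rotation as R
def cam(n):
    p=camera_params(n); f=210/np.tan(np.radians(p["vertical_fov"])/2)
    return np.array([[f,0,p["cx"]],[0,f,p["cy"]],[0,0,1]]),np.array(p["dist_coeffs"]),np.array(p["T"])
def ground(n,px,z):
    K,d,T=cam(n); u=cv2.undistortPoints(np.array(px,float).reshape(-1,1,2),K,d).reshape(-1,2)
    r=np.c_[u,np.ones(len(u))]@T[:3,:3].T; o=T[:3,3]
    return o+r*((z-o[2])/r[:,2])[:,None]
def proj(n,P):
    K,d,T=cam(n); W=np.linalg.inv(T)
    return cv2.projectPoints(np.array(P,float).reshape(-1,3),cv2.Rodrigues(W[:3,:3])[0],W[:3,3],K,d)[0].reshape(-1,2)
E
cat > a.py <<'E'
from h import *
a=get_image("scene");b=get_image("top")
cv2.imwrite("pics/s0.png",a[...,::-1]);cv2.imwrite("pics/t0.png",b[...,::-1])
print(observe())
for n in("scene","top"):
    print(n,cam(n)[2].round(3).tolist())
    for q,z in(("mill_jar",.1),("wing_cap",.189),("ware_board",.015)):
        for s in silhouettes(q,n)[:2]:
            m=s["mask"].astype(np.uint8);c=max(cv2.findContours(m,0,2)[0],key=cv2.contourArea)
            r=cv2.minAreaRect(c);bx=cv2.boxPoints(r)
            print(q,round(s["p"],2),np.round(s["pixel"]),np.round(r[0]),bx.round().tolist(),ground(n,[s["pixel"]],z).round(3).tolist(),ground(n,bx,z)[:,:2].round(3).tolist())
E
python3 a.py
```

```text
{'clock': 0.1, 'joints': array([ 1.20339107,  0.43518256,  0.02493892,  1.57398124, -0.01157042,
        1.13397175, -0.0751022 ]), 'dq': array([-6.92130556e-05, -1.80956727e-03,  3.59172546e-04, -3.65116076e-03,
       -1.36435885e-03,  1.58955378e-03, -3.54517080e-04]), 'joint_efforts': array([ 4.08393564e-03, -6.69129038e+01,  9.88217331e-01, -3.15142930e+01,
       -6.06512488e-02,  3.75324301e-02,  9.69383422e-06]), 'position': array([ 0.16342153, -0.60280266,  0.22601448]), 'ee_rot': array([-3.11275284e+00, -4.14518640e-01,  5.07065571e-04]), 'force': array([ 0.13230947, -0.42263859, -0.60203957]), 'ft_torque': array([-0.04139909,  0.03039492,  0.03513162]), 'gripper_force': 0.0, 'width': 1.0011898244719428}
scene [[-0.733, 0.496, -0.465, 1.248], [0.68, 0.548, -0.487, 0.687], [0.014, -0.673, -0.739, 1.196], [0.0, 0.0, 0.0, 1.0]]
mill_jar 0.92 [332. 260.] [333. 261.] [[300.0, 262.0], [324.0, 229.0], [367.0, 260.0], [343.0, 293.0]] [[0.59, 0.271, 0.1]] [[0.676, 0.203], [0.51, 0.16], [0.501, 0.351], [0.659, 0.38]]
wing_cap 0.95 [339. 233.] [341. 233.] [[313.0, 239.0], [322.0, 211.0], [369.0, 227.0], [360.0, 254.0]] [[0.545, 0.248, 0.189]] [[0.625, 0.205], [0.515, 0.144], [0.449, 0.3], [0.56, 0.351]]
top [[0.01, -0.99, 0.14, 0.349], [-1.0, -0.009, 0.009, -0.017], [-0.008, -0.141, -0.99, 1.75], [0.0, 0.0, 0.0, 1.0]]
mill_jar 0.66 [225. 242.] [222. 236.] [[192.0, 246.0], [213.0, 206.0], [251.0, 225.0], [230.0, 265.0]] [[0.48, 0.208, 0.1]] [[0.461, 0.336], [0.624, 0.261], [0.549, 0.108], [0.389, 0.184]]
wing_cap 0.63 [214. 233.] [216. 231.] [[190.0, 226.0], [233.0, 211.0], [242.0, 236.0], [198.0, 250.0]] [[0.507, 0.238, 0.189]] [[0.533, 0.329], [0.589, 0.167], [0.497, 0.134], [0.442, 0.295]]
ware_board 0.75 [339. 233.] [340. 232.] [[296.0, 214.0], [377.0, 202.0], [385.0, 251.0], [303.0, 263.0]] [[0.529, -0.253, 0.015]] [[0.607, -0.075], [0.662, -0.418], [0.455, -0.444], [0.403, -0.106]]
```

View pics/s0.png

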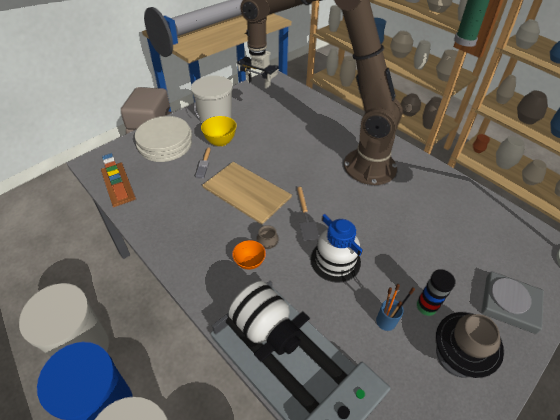

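View pics/t0.png

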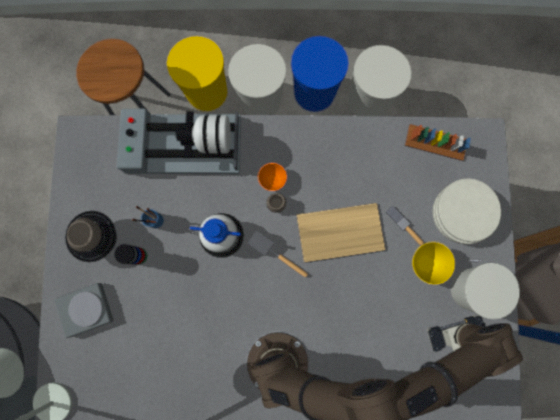

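The scene view shows the jar with the blue cap at about (341,235) and the board at (247,191). In the top view the cap is at (215,231) and the board at (341,232). Next I fit the cap and board poses to both views.

```bash
cat > fit.py <<'E'
from h import *
from scipy.optimize import minimize
t=np.linspace(0,2*np.pi,40)
def cyl(r,z0,z1): return np.array([[r*np.cos(a),r*np.sin(a),z] for a in t for z in(z0,z1)])
wing=[np.array([[s*x,y,z] for x in(40,97) for y in(-6,6) for z in(4,36)]) for s in(1,-1)]
parts=[cyl(46.5,0,50),cyl(26.5,50,68)]+wing
def mask(n,p,z):
    m=np.zeros((420*4,560*4),np.uint8);c,s=np.cos(p[2]),np.sin(p[2])
    for q in parts:
        w=(q/1000)@np.array([[c,s,0],[-s,c,0],[0,0,1]])+[p[0],p[1],z]
        h=cv2.convexHull((proj(n,w)*4+1.5).astype(np.float32)); cv2.fillConvexPoly(m,h.round().astype(int),1)
    return cv2.resize(m.astype(np.float32),(560,420),interpolation=cv2.INTER_AREA)
def blue(n,im,c,r=45):
    h=cv2.cvtColor(im,cv2.COLOR_RGB2HSV);m=((h[...,0]>100)&(h[...,0]<130)&(h[...,1]>130)).astype(np.float32)
    k=np.zeros_like(m);cv2.circle(k,tuple(int(v) for v in c),r,1,-1);return m*k
def fitcap(p0,z,names=("scene","top")):
    B={n:blue(n,get_image(n),proj(n,[[p0[0],p0[1],z+.03]])[0]) for n in names}
    f=lambda p:sum(np.abs(mask(n,p,z)-B[n]).sum()/B[n].sum() for n in names)
    best=min((minimize(f,[p0[0],p0[1],y],method="Nelder-Mead",options=dict(initial_simplex=[[p0[0],p0[1],y],[p0[0]+.01,p0[1],y],[p0[0],p0[1]+.01,y],[p0[0],p0[1],y+.3]],maxiter=90)) for y in np.atleast_1d(p0[2])),key=lambda r:r.fun)
    return best.x,best.fun
if __name__=="__main__":
    print(fitcap((.51,.238,np.array([0.5,1.0,1.5,2.0,2.5])),.139))
    get_image("scene");get_image("top")
    for q in("wood_spatula","carved_pot","orange_bowl","brush_mug","jar_tower","mixing_bowl","glaze_brush"):
        for s in silhouettes(q,"top")[:1]: print(q,s["p"],ground("top",[s["pixel"]],.03).round(3))
    # board corners from colour in the scene view
    h=cv2.cvtColor(get_image("scene"),cv2.COLOR_RGB2HSV);m=cv2.inRange(h,(8,60,100),(25,255,255))
    m=cv2.morphologyEx(m,cv2.MORPH_OPEN,np.ones((5,5)));k=np.zeros_like(m);k[150:235,195:300]=1
    c=max(cv2.findContours(m*k,0,2)[0],key=cv2.contourArea)
    q=cv2.approxPolyDP(cv2.convexHull(c),6,True).reshape(-1,2);print(q.tolist(),ground("scene",q,.015).round(3).tolist())
E
python3 fit.py
```

```text
Traceback (most recent call last):
  File "fit.py", line 22, in <module>
    print(fitcap((.51,.238,np.array([0.5,1.0,1.5,2.0,2.5])),.139))
          ~~~~~~^^^^^^^^^^^^^^^^^^^^^^^^^^^^^^^^^^^^^^^^^^^^^^^^^
  File "fit.py", line 19, in fitcap
    best=min((minimize(f,[p0[0],p0[1],y],method="Nelder-Mead",options=dict(initial_simplex=[[p0[0],p0[1],y],[p0[0]+.01,p0[1],y],[p0[0],p0[1]+.01,y],[p0[0],p0[1],y+.3]],maxiter=90)) for y in np.atleast_1d(p0[2])),key=lambda r:r.fun)
  File "fit.py", line 19, in <genexpr>
    best=min((minimize(f,[p0[0],p0[1],y],method="Nelder-Mead",options=dict(initial_simplex=[[p0[0],p0[1],y],[p0[0]+.01,p0[1],y],[p0[0],p0[1]+.01,y],[p0[0],p0[1],y+.3]],maxiter=90)) for y in np.atleast_1d(p0[2])),key=lambda r:r.fun)
              ~~~~~~~~^^^^^^^^^^^^^^^^^^^^^^^^^^^^^^^^^^^^^^^^^^^^^^^^^^^^^^^^^^^^^^^^^^^^^^^^^^^^^^^^^^^^^^^^^^^^^^^^^^^^^^^^^^^^^^^^^^^^^^^^^^^^^^^^^^^^^^^^^^^^^^^^^^^^^^^^^^^^^^
  File "fit.py", line 18, in <lambda>
    f=lambda p:sum(np.abs(mask(n,p,z)-B[n]).sum()/B[n].sum() for n in names)
               ~~~^^^^^^^^^^^^^^^^^^^^^^^^^^^^^^^^^^^^^^^^^^^^^^^^^^^^^^^^^^
  File "fit.py", line 18, in <genexpr>
    f=lambda p:sum(np.abs(mask(n,p,z)-B[n]).sum()/B[n].sum() for n in names)
                          ~~~~^^^^^^^
  File "fit.py", line 11, in mask
    h=cv2.convexHull((proj(n,w)*4+1.5).astype(np.float32)); cv2.fillConvexPoly(m,h.round().astype(int),1)
                      ~~~~^^^^^
  File "h.py", line 12, in proj
    K,d,T=cam(n); W=np.linalg.inv(T)
          ~~~^^^
  File "h.py", line 5, in cam
    p=camera_params(n); f=210/np.tan(np.radians(p["vertical_fov"])/2)
ValueError: time passes only in moves, steps and waits
```

```bash
sed -i 's/^def cam/from functools import lru_cache\n@lru_cache\ndef cam/' h.py; python3 fit.py
```

```text
(array([0.51819307, 0.23878958, 1.44130899]), np.float64(0.325009822845459))
wood_spatula 0.83 [[0.473 0.053 0.03 ]]
carved_pot 0.87 [[0.665 0.005 0.03 ]]
orange_bowl 0.95 [[0.756 0.036 0.03 ]]
brush_mug 0.95 [[0.587 0.54  0.03 ]]
jar_tower 0.91 [[0.427 0.61  0.03 ]]
mixing_bowl 0.66 [[ 0.4   -0.636  0.03 ]]
glaze_brush 0.57 [[ 0.577 -0.507  0.03 ]]
[[204, 183], [236, 163], [289, 198], [258, 222]] [[0.649, -0.409, 0.015], [0.463, -0.418, 0.015], [0.437, -0.095, 0.015], [0.619, -0.083, 0.015]]
```

Request:
jog_arm(motion=[[[0.563,-0.72,-0.075,0,0,0.8,-1],[0.563,-0.72,-0.075,0,0,0.8,-1],[0.563,-0.72,-0.075,0,0,0.8,-1],[0.563,-0.72,-0.075,0,0,0.8,-1],[0.563,-0.72,-0.075,0,0,0.8,-1],[0.563,-0.72,-0.075,0,0,0.8,-1],[0.563,-0.72,-0.075,0,0,0.8,-1],[0.563,-0.72,-0.075,0,0,0.8,-1],[0.563,-0.72,-0.075,0,0,0.8,-1],[0.563,-0.72,-0.075,0,0,0.8,-1]]], force=50)

```text
clock: 1.93
position: [0.3214, -0.2284, 0.2605]
ee_rot: [3.029, -0.831, 0.001]
force: [1.6, -0.7, -1.1]
width: 1.0
gripper_force: 0.0
```

```bash
cat > go.py <<'E'
import sys
from h import *
s=observe();r=R.from_rotvec(s["ee_rot"]);p=np.array(s["position"])
x=r.as_matrix()[:,0];yaw=np.arctan2(x[1],x[0])
print("t",round(s["clock"],2),"p",p.round(4),"yaw",yaw.round(3),"tilt",(r.as_matrix()[:,2]).round(3),"q",np.round(s["joints"],2),"F",np.round(s["force"],1),"w",round(s["width"],3),"g",s["gripper_force"])
if len(sys.argv)>4:
    tx,ty,tz,ta=map(float,sys.argv[1:5])
    d=r.inv().apply(np.array([tx,ty,tz])-p);w=(ta-yaw+np.pi)%(2*np.pi)-np.pi
    tgt=R.from_matrix(np.c_[[np.cos(ta),np.sin(ta),0],[np.sin(ta),-np.cos(ta),0],[0,0,-1]])
    print("move",d.round(4),(r.inv()*tgt).as_rotvec().round(3))
E
python3 go.py .518 .239 .30 -.55
```

```text
t 1.93 p [ 0.3214 -0.2284  0.2605] yaw -0.535 tilt [ 0.001 -0.001 -1.   ] q [ 0.59  0.03 -0.11  2.03  0.    1.09 -1.63] F [ 1.6 -0.7 -1.1] w 1.0 g 0.0
move [-0.0694 -0.5023 -0.0397] [ 0.    -0.001  0.015]
```

Request:
jog_arm(motion=[[[-0.07,-0.502,-0.04,0,0,0,-1],[-0.07,-0.502,-0.04,0,0,0,-1],[-0.07,-0.502,-0.04,0,0,0,-1],[-0.07,-0.502,-0.04,0,0,0,-1],[-0.07,-0.502,-0.04,0,0,0,-1],[-0.07,-0.502,-0.04,0,0,0,-1],[-0.07,-0.502,-0.04,0,0,0,-1],[-0.07,-0.502,-0.04,0,0,0,-1],[-0.07,-0.502,-0.04,0,0,0,-1],[-0.07,-0.502,-0.04,0,0,0,-1]]])

```text
clock: 2.77
position: [0.4821, 0.1547, 0.2932]
ee_rot: [-3.029, 0.832, -0.001]
force: [2.1, -0.3, -0.9]
width: 1.0
gripper_force: 0.0
```

```bash
cat > board.py <<'E'
from h import *
from scipy.optimize import minimize
B={}
for n,(r0,r1,c0,c1) in {"scene":(150,235,195,300),"top":(195,270,285,395)}.items():
    h=cv2.cvtColor(get_image(n),cv2.COLOR_RGB2HSV);m=cv2.inRange(h,(8,50,90),(28,255,255))
    k=np.zeros_like(m);k[r0:r1,c0:c1]=1;m=cv2.morphologyEx(m*k,cv2.MORPH_OPEN,np.ones((5,5)))
    n_,l,st,_=cv2.connectedComponentsWithStats(m);B[n]=(l==1+st[1:,4].argmax()).astype(np.float32)
def f(p):
    c,s=np.cos(p[2]),np.sin(p[2]);e=0
    q=np.array([[x,y,z] for x in(-.1,.1) for y in(-.17,.17) for z in(.003,.015)])@np.array([[c,s,0],[-s,c,0],[0,0,1]])+[p[0],p[1],0]
    for n in B:
        m=np.zeros((1680,2240),np.uint8);cv2.fillConvexPoly(m,cv2.convexHull((proj(n,q)*4+1.5).astype(np.float32)).round().astype(int),1)
        e+=np.abs(cv2.resize(m.astype(np.float32),(560,420),interpolation=cv2.INTER_AREA)-B[n]).sum()/B[n].sum()
    return e
r=min((minimize(f,[.537,-.256,a],method="Nelder-Mead",options=dict(initial_simplex=[[.537,-.256,a],[.547,-.256,a],[.537,-.246,a],[.537,-.256,a-.1]])) for a in(.0,.12)),key=lambda r:r.fun)
print(r.x,r.fun)
E
python3 board.py; python3 go.py .518 .239 .195 -.5
```

```text
[ 0.53432499 -0.25832559  0.14730367] 0.08232790231704712
t 2.87 p [0.4826 0.1601 0.2933] yaw -0.527 tilt [ 0.001  0.005 -1.   ] q [-0.    0.24 -0.52  1.72  0.12  1.21 -2.65] F [-0.4  0.  -0.2] w 1.0 g 0.0
move [-0.009  -0.0856  0.0987] [-0.005  0.001 -0.027]
```

Request:
jog_arm(motion=[[[-0.009,-0.086,0.02,0,0,-0.12,-1],[-0.009,-0.086,0.02,0,0,-0.12,-1],[-0.009,-0.086,0.02,0,0,-0.12,-1],[-0.009,-0.086,0.02,0,0,-0.12,-1]]])

```text
clock: 3.2
position: [0.5174, 0.2338, 0.2715]
ee_rot: [-3.075, 0.642, 0.004]
force: [-0.0, -0.7, 0.2]
width: 1.002
gripper_force: 0.0
```

```bash
cat > ov.py <<'E'
import fit
from fit import *
im={n:cv2.imread(f"pics/{f}0.png")[...,::-1].copy() for n,f in(("scene","s"),("top","t"))}
fit.get_image=lambda n:im[n]
for ns in(("scene",),("top",),("scene","top")):
    for z in (.139,): p,e=fitcap((.518,.239,1.44),z,ns);print(ns,p.round(4),round(e,3))
o=[]
for n in im:
    m=cv2.resize(mask(n,p,.139),None,fx=8,fy=8);a=cv2.resize(im[n],None,fx=8,fy=8,interpolation=cv2.INTER_CUBIC)
    b=cv2.resize(blue(n,im[n],proj(n,[[p[0],p[1],.17]])[0]),None,fx=8,fy=8)
    cv2.drawContours(a,cv2.findContours((m>.5).astype(np.uint8),0,2)[0],-1,(255,255,0),1)
    cv2.drawContours(a,cv2.findContours((b>.5).astype(np.uint8),0,2)[0],-1,(255,0,0),1)
    c=proj(n,[[p[0],p[1],.17]])[0]*8;c=c.astype(int);o.append(a[c[1]-250:c[1]+250,c[0]-200:c[0]+200])
cv2.imwrite("pics/ov.png",np.hstack(o)[...,::-1])
E
python3 ov.py;python3 go.py .518 .239 .195 -.4
```

```text
('scene',) [0.5203 0.2413 1.42  ] 0.144
('top',) [0.5177 0.2379 1.4496] 0.161
('scene', 'top') [0.5186 0.2391 1.4457] 0.321
t 3.2 p [0.5174 0.2338 0.2715] yaw -0.412 tilt [-0.002  0.001 -1.   ] q [-0.13  0.36 -0.53  1.61  0.19  1.22 -2.68] F [-0.  -0.7  0.2] w 1.002 g 0.0
move [-0.0014 -0.005   0.0765] [ 0.     0.002 -0.012]
```

View pics/ov.png

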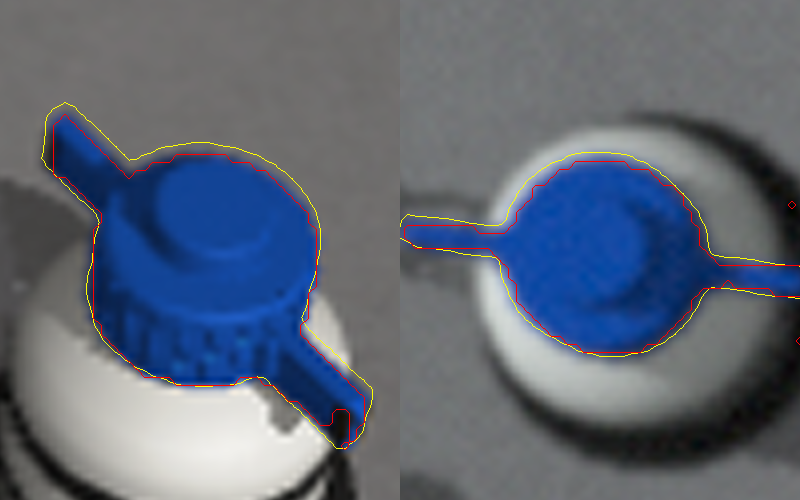

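The model outline follows the cap within about a pixel in both crops, so the axis is at about (0.518, 0.239). I descend and grip the crown.

Request:
jog_arm(motion=[[[-0.001,-0.005,0.04,0,0,-0.05,-1],[-0.001,-0.005,0.06,0,0,-0.05,-1],[-0.001,-0.005,0.079,0,0,-0.05,-1],[-0.001,-0.005,0.079,0,0,-0.05,-1],[-0.001,-0.005,0.079,0,0,-0.05,1],[-0.001,-0.005,0.079,0,0,-0.05,1],[-0.001,-0.005,0.079,0,0,-0.05,1],[-0.001,-0.005,0.079,0,0,-0.05,1]]], force=40)

```text
clock: 3.87
position: [0.5194, 0.2363, 0.1952]
ee_rot: [-3.088, 0.571, -0.003]
force: [0.3, 0.1, 0.6]
width: 0.759
gripper_force: 0.0
```

```bash
python3 go.py .518 .239 .193 -.35
```

```text
t 3.87 p [0.5194 0.2363 0.1952] yaw -0.366 tilt [ 0.002  0.001 -1.   ] q [-0.15  0.43 -0.52  1.72  0.24  1.05 -2.68] F [0.3 0.1 0.6] w 0.759 g 0.0
move [-0.0023 -0.002   0.0022] [-0.001 -0.002 -0.016]
```

Request:
jog_arm(motion=[[[-0.002,-0.002,0.002,0,0,0,1],[-0.002,-0.002,0.002,0,0,0,1],[-0.002,-0.002,0.002,0,0,0,1],[-0.002,-0.002,0.002,0,0,0,1],[-0.002,-0.002,0.002,0,0,0,1],[-0.002,-0.002,0.002,0,0,0,1]]])

```text
clock: 4.37
position: [0.5176, 0.2395, 0.1921]
ee_rot: [-3.089, 0.57, -0.0]
force: [-1.1, 2.2, 3.6]
width: 0.57
gripper_force: 40.0
```

```bash
python3 go.py .518 .239 .193 -.35
```

```text
t 4.37 p [0.5176 0.2395 0.1921] yaw -0.365 tilt [ 0.     0.001 -1.   ] q [-0.16  0.43 -0.51  1.72  0.24  1.05 -2.68] F [-1.1  2.2  3.6] w 0.57 g 40.000656098127365
move [ 0.0006  0.0003 -0.0009] [-0.001  0.    -0.015]
```

Request:
jog_arm(motion=[[[0,0,0,0,0,-0.12,1],[0,0,0,0,0,-0.24,1],[0,0,0,0,0,-0.36,1],[0,0,0,0,0,-0.48,1],[0,0,0,0,0,-0.6,1],[0,0,0,0,0,-0.72,1],[0,0,0,0,0,-0.84,1],[0,0,0,0,0,-0.96,1],[0,0,0,0,0,-1.08,1],[0,0,0,0,0,-1.2,1]]])

```text
clock: 5.2
position: [0.5183, 0.239, 0.1921]
ee_rot: [-2.869, -1.281, -0.002]
force: [-0.7, 2.3, 1.9]
width: 0.569
gripper_force: 40.0
```

```bash
python3 go.py .518 .239 .193 -.35; python3 -c "
from h import *; print(observe()['ft_torque'])"
```

```text
t 5.2 p [0.5183 0.239  0.1921] yaw 0.84 tilt [ 0.001  0.001 -1.   ] q [ 0.03  0.5  -0.79  1.71  0.39  1.1  -1.62] F [-0.7  2.3  1.9] w 0.569 g 39.995646737515926
move [-0.0002 -0.0002 -0.0009] [-0.00e+00 -1.00e-03  1.19e+00]
[ 0.55102777  0.07520871 -0.10883085]
```

Request:
jog_arm(motion=[[[0,0,0,0,0,-0.12,1],[0,0,0,0,0,-0.24,1],[0,0,0,0,0,-0.36,1],[0,0,-0.0002,0,0,-0.48,1],[0,0,-0.0003,0,0,-0.6,1],[0,0,-0.0004,0,0,-0.72,1],[0,0,-0.0006,0,0,-0.84,1],[0,0,-0.0007,0,0,-0.96,1],[0,0,-0.0008,0,0,-1.08,1],[0,0,-0.001,0,0,-1.2,1]]])

```text
clock: 6.03
position: [0.5181, 0.239, 0.1934]
ee_rot: [1.645, 2.676, 0.001]
force: [-1.6, 0.0, 4.9]
width: 0.571
gripper_force: 40.0
```

Request:
jog_arm(motion=[[[0,0,-0.0001,0,0,-0.12,1],[0,0,-0.0003,0,0,-0.24,1],[0,0,-0.0004,0,0,-0.36,1],[0,0,-0.0006,0,0,-0.48,1],[0,0,-0.0007,0,0,-0.6,1],[0,0,-0.0009,0,0,-0.72,1],[0,0,-0.001,0,0,-0.84,1],[0,0,-0.0011,0,0,-0.96,1],[0,0,-0.0013,0,0,-1.08,1],[0,0,-0.0014,0,0,-1.2,1]]])

```text
clock: 6.87
position: [0.5186, 0.2391, 0.1948]
ee_rot: [-0.153, 3.136, 0.001]
force: [-0.0, 0.4, 6.2]
width: 0.572
gripper_force: 40.0
```

```bash
python3 go.py .518 .239 .195 -.35; python3 -c "
from h import *; print(observe()['ft_torque'])"
```

```text
t 6.87 p [0.5186 0.2391 0.1948] yaw -3.044 tilt [ 0.001  0.001 -1.   ] q [ 0.25  0.69 -1.24  1.69  0.68  1.27  0.53] F [-0.   0.4  6.2] w 0.572 g 39.99565165489912
move [ 0.0006 -0.     -0.0002] [-2.000e-03  1.000e-03 -2.694e+00]
[ 0.23553941 -0.13385025 -0.33962892]
```

Request:
jog_arm(motion=[[[0,0,-0.0001,0,0,-0.12,1],[0,0,-0.0003,0,0,-0.24,1],[0,0,-0.0004,0,0,-0.36,1]]])

```text
clock: 7.12
position: [0.5185, 0.2393, 0.1953]
ee_rot: [-0.713, 3.058, 0.001]
force: [0.2, 1.3, 6.0]
width: 0.569
gripper_force: 40.0
```

```bash
python3 go.py .518 .239 .195 -.35
```

```text
t 7.12 p [0.5185 0.2393 0.1953] yaw -2.684 tilt [ 0.001  0.001 -1.   ] q [ 0.25  0.69 -1.24  1.69  0.69  1.27  0.89] F [0.2 1.3 6. ] w 0.569 g 39.99823423102498
move [ 0.0006 -0.      0.0003] [-2.000e-03  1.000e-03 -2.334e+00]
```

Request:
jog_arm(motion=[[[0,0,-0.0001,0,0,-0.12,1],[0,0,-0.0003,0,0,-0.24,1],[0,0,-0.0004,0,0,-0.36,1],[0,0,-0.0006,0,0,-0.48,1],[0,0,-0.0007,0,0,-0.6,1],[0,0,-0.0009,0,0,-0.72,1],[0,0,-0.001,0,0,-0.84,1],[0,0,-0.0011,0,0,-0.96,1],[0,0,-0.0013,0,0,-1.08,1],[0,0,-0.0014,0,0,-1.2,1]]])

```text
clock: 7.95
position: [0.5181, 0.2392, 0.1967]
ee_rot: [-2.315, 2.122, -0.0]
force: [-1.1, 1.4, 7.2]
width: 0.576
gripper_force: 40.0
```

Request:
jog_arm(motion=[[[0,0,-0.0001,0,0,-0.12,1],[0,0,-0.0003,0,0,-0.24,1],[0,0,-0.0004,0,0,-0.36,1],[0,0,-0.0006,0,0,-0.48,1],[0,0,-0.0006,0,0,-0.48,1],[0,0,-0.0006,0,0,-0.48,-0.6],[0,0,-0.0006,0,0,-0.48,-0.6],[0,0,-0.001,0,0,-0.48,-0.6]]])

```text
clock: 8.62
position: [0.5178, 0.2383, 0.1965]
ee_rot: [2.749, -1.518, 0.0]
force: [0.2, 0.7, 0.3]
width: 0.739
gripper_force: 0.0
```

```bash
python3 go.py .518 .239 .197 -.35
```

```text
t 8.62 p [0.5178 0.2383 0.1965] yaw -1.009 tilt [-0.    -0.001 -1.   ] q [ 0.26  0.7  -1.26  1.69  0.69  1.28  2.56] F [0.2 0.7 0.3] w 0.739 g 0.0
move [-0.0005 -0.0006 -0.0005] [ 0.001 -0.    -0.659]
```

Request:
jog_arm(motion=[[[0,0,-0.0005,0,0,1.25,-0.6],[0,0,-0.0005,0,0,1.25,-0.6],[0,0,-0.0005,0,0,1.25,-0.6],[0,0,-0.0005,0,0,1.25,-0.6],[0,0,-0.0005,0,0,1.25,-0.6],[0,0,-0.0005,0,0,1.25,-0.6],[0,0,-0.0005,0,0,1.25,-0.6],[0,0,-0.0005,0,0,1.25,-0.6],[0,0,-0.0005,0,0,1.25,-0.6],[0,0,-0.0005,0,0,1.25,-0.6]]])

```text
clock: 9.45
position: [0.5176, 0.2385, 0.1972]
ee_rot: [1.333, -2.844, 0.001]
force: [-0.1, 0.5, -0.6]
width: 0.8
gripper_force: 0.0
```

Request:
jog_arm(motion=[[[0,0,0,0,0,1.25,-0.6],[0,0,0,0,0,1.25,-0.6],[0,0,0,0,0,1.25,-0.6],[0,0,0,0,0,1.25,-0.6],[0,0,0,0,0,1.25,-0.6],[0,0,0,0,0,1.25,-0.6],[0,0,0,0,0,1.25,-0.6],[0,0,0,0,0,1.25,-0.6],[0,0,0,0,0,1.25,-0.6],[0,0,0,0,0,1.25,-0.6]]])

```text
clock: 10.28
position: [0.5176, 0.2386, 0.1972]
ee_rot: [-0.583, -3.087, 0.001]
force: [-0.9, 0.5, -1.1]
width: 0.801
gripper_force: 0.0
```

Request:
jog_arm(motion=[[[0,0,0,0,0,1.25,-0.6],[0,0,0,0,0,1.25,-0.6],[0,0,0,0,0,1.25,-0.6],[0,0,0,0,0,1.25,-0.6],[0,0,0,0,0,1.25,-0.6],[0,0,0,0,0,1.25,-0.6],[0,0,0,0,0,1.25,-0.6],[0,0,0,0,0,1.25,-0.6],[0,0,0,0,0,1.25,-0.6],[0,0,0,0,0,1.25,-0.6]]])

```text
clock: 11.12
position: [0.5175, 0.2386, 0.1972]
ee_rot: [-2.279, -2.162, 0.001]
force: [-0.3, 0.1, 0.2]
width: 0.8
gripper_force: 0.0
```

```bash
python3 go.py .518 .239 .197 -.35
```

```text
t 11.12 p [0.5175 0.2386 0.1972] yaw 1.518 tilt [-0.001 -0.001 -1.   ] q [-0.26  0.4  -0.36  1.73  0.16  1.04 -0.73] F [-0.3  0.1  0.2] w 0.8 g 0.0
move [0.0004 0.0005 0.0002] [0.000e+00 1.000e-03 1.868e+00]
```

Request:
jog_arm(motion=[[[0,0,0,0,0,1.25,-0.6],[0,0,0,0,0,1.25,-0.6],[0,0,0,0,0,1.25,-0.6],[0,0,0,0,0,1.25,-0.6],[0,0,0,0,0,1.25,-0.6],[0,0,0,0,0,1.25,-0.6],[0,0,0,0,0,1.25,-0.6],[0,0,0,0,0,1.25,-0.6],[0,0,0,0,0,1.25,-0.6],[0,0,0,0,0,1.25,-0.6]]])

```text
clock: 11.95
position: [0.5175, 0.2387, 0.1972]
ee_rot: [3.113, 0.42, -0.001]
force: [-0.7, -0.6, -0.5]
width: 0.801
gripper_force: 0.0
```

Request:
jog_arm(motion=[[[0.0005,0.0005,0,0,0,0.55,-0.5],[0.0005,0.0005,0,0,0,0.55,0],[0.0005,0.0005,0,0,0,0.55,1],[0.0005,0.0005,0,0,0,0.55,1],[0.0005,0.0005,0,0,0,0.55,1],[0.0005,0.0005,0,0,0,0.55,1],[0.0005,0.0005,0,0,0,0.55,1],[0.0005,0.0005,0,0,0,0.55,1]]])

```text
clock: 12.62
position: [0.518, 0.2388, 0.1973]
ee_rot: [3.112, -0.427, -0.001]
force: [0.3, 1.9, -1.4]
width: 0.568
gripper_force: 40.0
```

```bash
python3 go.py .518 .239 .197 -.35
```

```text
t 12.62 p [0.518  0.2388 0.1973] yaw -0.273 tilt [-0.001  0.    -1.   ] q [-0.54  0.37  0.02  1.75 -0.01  1.02 -2.36] F [ 0.3  1.9 -1.4] w 0.568 g 40.0014214636758
move [-0.0001 -0.0002  0.0003] [0.    0.001 0.077]
```

Request:
jog_arm(motion=[[[0,0,-0.0001,0,0,-0.12,1],[0,0,-0.0003,0,0,-0.24,1],[0,0,-0.0004,0,0,-0.36,1],[0,0,-0.0006,0,0,-0.48,1],[0,0,-0.0007,0,0,-0.6,1],[0,0,-0.0009,0,0,-0.72,1],[0,0,-0.001,0,0,-0.84,1],[0,0,-0.0011,0,0,-0.96,1],[0,0,-0.0013,0,0,-1.08,1],[0,0,-0.0014,0,0,-1.2,1]]])

```text
clock: 13.45
position: [0.5184, 0.2381, 0.1987]
ee_rot: [2.806, 1.411, -0.001]
force: [-0.2, 0.0, -1.6]
width: 0.57
gripper_force: 40.0
```

Request:
jog_arm(motion=[[[0,0,-0.0001,0,0,-0.12,1],[0,0,-0.0003,0,0,-0.24,1],[0,0,-0.0004,0,0,-0.36,1],[0,0,-0.0006,0,0,-0.48,1],[0,0,-0.0007,0,0,-0.6,1],[0,0,-0.0009,0,0,-0.72,1],[0,0,-0.001,0,0,-0.84,1],[0,0,-0.0011,0,0,-0.96,1],[0,0,-0.0013,0,0,-1.08,1],[0,0,-0.0014,0,0,-1.2,1]]])

```text
clock: 14.28
position: [0.5188, 0.2383, 0.2002]
ee_rot: [1.52, 2.749, 0.001]
force: [1.9, -0.2, -0.5]
width: 0.569
gripper_force: 40.0
```

Request:
jog_arm(motion=[[[0,0,-0.0001,0,0,-0.12,1],[0,0,-0.0003,0,0,-0.24,1],[0,0,-0.0004,0,0,-0.36,1],[0,0,-0.0006,0,0,-0.48,1],[0,0,-0.0007,0,0,-0.6,1],[0,0,-0.0009,0,0,-0.72,1],[0,0,-0.001,0,0,-0.84,1],[0,0,-0.0011,0,0,-0.96,1],[0,0,-0.0013,0,0,-1.08,1],[0,0,-0.0014,0,0,-1.2,1]]])

```text
clock: 15.12
position: [0.5188, 0.2392, 0.2019]
ee_rot: [-0.299, 3.126, 0.003]
force: [1.1, 2.4, -2.4]
width: 0.565
gripper_force: 40.0
```

```bash
python3 go.py .518 .239 .201 -.35
```

```text
t 15.12 p [0.5188 0.2392 0.2019] yaw -2.951 tilt [ 0.001  0.002 -1.   ] q [ 0.02  0.49 -0.78  1.69  0.37  1.11  0.9 ] F [ 1.1  2.4 -2.4] w 0.565 g 39.99288657680154
move [ 0.0009 -0.0001  0.0009] [-1.000e-03  2.000e-03 -2.601e+00]
```

Request:
jog_arm(motion=[[[0,0,-0.0001,0,0,-0.12,1],[0,0,-0.0003,0,0,-0.24,1],[0,0,-0.0004,0,0,-0.36,1],[0,0,-0.0006,0,0,-0.48,1],[0,0,-0.0007,0,0,-0.6,1],[0,0,-0.0009,0,0,-0.72,1],[0,0,-0.001,0,0,-0.84,1],[0,0,-0.0011,0,0,-0.96,1],[0,0,-0.0013,0,0,-1.08,1],[0,0,-0.0014,0,0,-1.2,1]]])

```text
clock: 15.95
position: [0.5183, 0.2391, 0.2033]
ee_rot: [-2.012, 2.412, 0.002]
force: [-1.0, 4.0, -1.2]
width: 0.565
gripper_force: 40.0
```

Request:
jog_arm(motion=[[[0,0,-0.0001,0,0,-0.12,1],[0,0,-0.0003,0,0,-0.24,1],[0,0,-0.0004,0,0,-0.36,1],[0,0,-0.0006,0,0,-0.48,1],[0,0,-0.0006,0,0,-0.48,1],[0,0,-0.0006,0,0,-0.48,-0.6],[0,0,-0.0006,0,0,-0.48,-0.6],[0,0,-0.001,0,0,-0.48,-0.6]]])

```text
clock: 16.62
position: [0.5186, 0.2379, 0.204]
ee_rot: [2.518, -1.878, 0.001]
force: [0.1, -0.7, 0.2]
width: 0.731
gripper_force: 0.0
```

```bash
python3 go.py .518 .239 .205 -.35
```

```text
t 16.62 p [0.5186 0.2379 0.204 ] yaw -1.282 tilt [ 0.    -0.001 -1.   ] q [ 0.23  0.64 -1.18  1.68  0.62  1.25  2.35] F [ 0.1 -0.7  0.2] w 0.731 g 0.0
move [-0.0012  0.0003 -0.001 ] [ 0.001 -0.001 -0.932]
```

Request:
jog_arm(motion=[[[-0.001,0.0,0,0,0,1.25,-0.6],[-0.001,0,0,0,0,1.25,-0.6],[-0.001,0,0,0,0,1.25,-0.6],[-0.001,0,0,0,0,1.25,-0.6],[-0.001,0,0,0,0,1.25,-0.6],[-0.001,0,0,0,0,1.25,-0.6],[-0.001,0,0,0,0,1.25,-0.6],[-0.001,0,0,0,0,1.25,-0.6],[-0.001,0,0,0,0,1.25,-0.6],[-0.001,0,0,0,0,1.25,-0.6]]])

```text
clock: 17.45
position: [0.5183, 0.2391, 0.2043]
ee_rot: [-0.935, 2.999, -0.001]
force: [0.1, 0.2, 0.0]
width: 0.799
gripper_force: 0.0
```

Request:
jog_arm(motion=[[[0,0,0,0,0,1.25,-0.6],[0,0,0,0,0,1.25,-0.6],[0,0,0,0,0,1.25,-0.6],[0,0,0,0,0,1.25,-0.6],[0,0,0,0,0,1.25,-0.6],[0,0,0,0,0,1.25,-0.6],[0,0,0,0,0,1.25,-0.6],[0,0,0,0,0,1.25,-0.6],[0,0,0,0,0,1.25,-0.6],[0,0,0,0,0,1.25,-0.6]]])

```text
clock: 18.28
position: [0.5182, 0.2392, 0.2044]
ee_rot: [0.996, 2.979, -0.0]
force: [0.3, 0.3, -0.7]
width: 0.803
gripper_force: 0.0
```

Request:
jog_arm(motion=[[[0,0,0,0,0,1.25,-0.6],[0,0,0,0,0,1.25,-0.6],[0,0,0,0,0,1.25,-0.6],[0,0,0,0,0,1.25,-0.6],[0,0,0,0,0,1.25,-0.6],[0,0,0,0,0,1.25,-0.6],[0,0,0,0,0,1.25,-0.6],[0,0,0,0,0,1.25,-0.6],[0,0,0,0,0,1.25,-0.6],[0,0,0,0,0,1.25,-0.6]]])

```text
clock: 19.12
position: [0.5182, 0.2392, 0.2044]
ee_rot: [2.551, 1.833, 0.001]
force: [0.6, -0.4, -0.1]
width: 0.801
gripper_force: 0.0
```

```bash
python3 go.py .518 .239 .204 1.3
```

```text
t 19.12 p [0.5182 0.2392 0.2044] yaw 1.246 tilt [ 0.001 -0.    -1.   ] q [-0.31  0.39 -0.29  1.72  0.13  1.05 -0.97] F [ 0.6 -0.4 -0.1] w 0.801 g 0.0
move [-0.0003 -0.0001  0.0004] [ 0.001 -0.    -0.054]
```

Request:
jog_arm(motion=[[[0,0,0,0,0,0.5,-0.6],[0,0,0,0,0,0.5,-0.6],[0,0,0,0,0,0.5,0],[0,0,0,0,0,0.5,1],[0,0,0,0,0,0.5,1],[0,0,0,0,0,0.5,1],[0,0,0,0,0,0.5,1],[0,0,0,0,0,0.5,1],[0,0,0,0,0,0.5,1]]])

```text
clock: 19.87
position: [0.5182, 0.2394, 0.2043]
ee_rot: [2.92, 1.16, 0.001]
force: [0.9, -1.2, 3.1]
width: 0.566
gripper_force: 40.0
```

Request:
jog_arm(motion=[[[0,0,-0.0001,0,0,-0.12,1],[0,0,-0.0003,0,0,-0.24,1],[0,0,-0.0004,0,0,-0.36,1],[0,0,-0.0006,0,0,-0.48,1],[0,0,-0.0007,0,0,-0.6,1],[0,0,-0.0009,0,0,-0.72,1],[0,0,-0.001,0,0,-0.84,1],[0,0,-0.0011,0,0,-0.96,1],[0,0,-0.0013,0,0,-1.08,1],[0,0,-0.0014,0,0,-1.2,1]]])

```text
clock: 20.7
position: [0.5181, 0.2397, 0.2058]
ee_rot: [-1.748, -2.61, -0.001]
force: [-0.4, -0.6, 2.6]
width: 0.565
gripper_force: 40.0
```

Request:
jog_arm(motion=[[[0,0,-0.0001,0,0,-0.12,1],[0,0,-0.0003,0,0,-0.24,1],[0,0,-0.0004,0,0,-0.36,1],[0,0,-0.0006,0,0,-0.48,1],[0,0,-0.0007,0,0,-0.6,1],[0,0,-0.0009,0,0,-0.72,1],[0,0,-0.001,0,0,-0.84,1],[0,0,-0.0011,0,0,-0.96,1],[0,0,-0.0013,0,0,-1.08,1],[0,0,-0.0014,0,0,-1.2,1]]])

```text
clock: 21.53
position: [0.5184, 0.2397, 0.2072]
ee_rot: [-0.031, 3.141, 0.001]
force: [0.3, 0.2, 3.3]
width: 0.563
gripper_force: 40.0
```

Request:
jog_arm(motion=[[[0,0,-0.0001,0,0,-0.12,1],[0,0,-0.0003,0,0,-0.24,1],[0,0,-0.0004,0,0,-0.36,1],[0,0,-0.0006,0,0,-0.48,1],[0,0,-0.0007,0,0,-0.6,1],[0,0,-0.0009,0,0,-0.72,1],[0,0,-0.001,0,0,-0.84,1],[0,0,-0.0011,0,0,-0.96,1],[0,0,-0.0013,0,0,-1.08,1],[0,0,-0.0014,0,0,-1.2,1]]])

```text
clock: 22.37
position: [0.5182, 0.2398, 0.2087]
ee_rot: [-1.799, 2.574, 0.001]
force: [-0.2, 0.1, 2.3]
width: 0.563
gripper_force: 40.0
```

```bash
python3 go.py .518 .239 .204 1.3
```

```text
t 22.37 p [0.5182 0.2398 0.2087] yaw -1.922 tilt [ 0.001  0.001 -1.   ] q [ 0.15  0.56 -1.01  1.68  0.51  1.19  1.81] F [-0.2  0.1  2.3] w 0.563 g 39.99825146980584
move [ 0.0008 -0.      0.0047] [2.000e-03 0.000e+00 3.061e+00]
```

Request:
jog_arm(motion=[[[0,0,0,0,0,-0.12,1],[0,0,-0.0003,0,0,-0.24,1],[0,0,-0.0004,0,0,-0.36,1],[0,0,-0.0006,0,0,-0.48,1],[0,0,-0.0015,0,0,-0.48,1],[0,0,-0.0025,0,0,-0.48,1],[0,0,-0.004,0,0,-0.48,1]]])

```text
clock: 22.95
position: [0.5178, 0.239, 0.2117]
ee_rot: [2.348, -2.085, -0.001]
force: [1.1, 1.2, -2.2]
width: 0.567
gripper_force: 40.0
```

```bash
python3 go.py .518 .239 .204 1.3
```

```text
t 22.95 p [0.5178 0.239  0.2117] yaw -1.452 tilt [-0.001 -0.001 -1.   ] q [ 0.21  0.61 -1.13  1.67  0.58  1.24  2.21] F [ 1.1  1.2 -2.2] w 0.567 g 39.999189376831055
move [ 0.     -0.0002  0.0077] [ 1.000e-03  1.000e-03 -2.752e+00]
```

Request:
jog_arm(motion=[[[0,0,-0.005,0,0,0,1],[0,0,-0.012,0,0,0,1],[0,0,-0.02,0,0,0,1],[0,0,-0.03,0,0,0,1],[0,0,-0.04,0,0,0,1],[0,0,-0.05,0,0,0,1],[0,0,-0.06,0,0,0,1],[0,0,-0.07,0,0,0,1],[0,0,-0.07,0,0,0,1]]])

```text
clock: 23.7
position: [0.5186, 0.2404, 0.2848]
ee_rot: [-2.351, 2.08, -0.001]
force: [0.7, 0.6, -2.9]
width: 0.562
gripper_force: 40.0
```

```bash
python3 go.py .518 .239 .204 1.3; python3 -c "
from h import *
a=get_image('scene');b=get_image('top')
cv2.imwrite('pics/s1.png',np.hstack([cv2.resize(a[120:320,240:440],(400,400)),cv2.resize(b[135:335,115:315],(400,400))])[...,::-1])"
```

```text
t 23.7 p [0.5186 0.2404 0.2848] yaw -1.449 tilt [ 0.003  0.002 -1.   ] q [ 0.23  0.55 -1.16  1.56  0.51  1.37  2.28] F [ 0.7  0.6 -2.9] w 0.562 g 39.999198485165834
move [0.0014 0.001  0.0808] [-0.003 -0.004 -2.749]
```

View pics/s1.png

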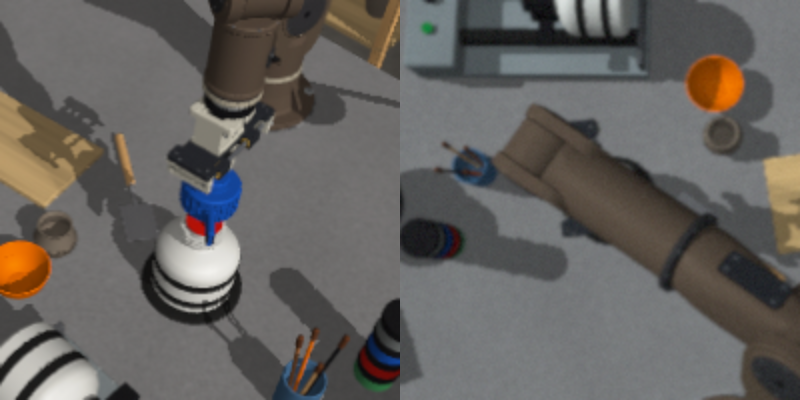

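Scene crop: the cap hangs upright in the gripper at about (210,195), and the red bung is still in the jar's mouth at (205,225). I carry the cap to the board.

Request:
jog_arm(motion=[[[0.01,0.001,-0.01,0,0,0.1,1],[0.03,0.002,-0.015,0,0,0.22,1],[0.06,0.004,-0.015,0,0,0.34,1],[0.09,0.007,-0.015,0,0,0.46,1],[0.12,0.009,-0.015,0,0,0.58,1],[0.15,0.011,-0.015,0,0,0.7,1],[0.18,0.014,-0.015,0,0,0.82,1],[0.21,0.016,-0.015,0,0,0.94,1],[0.24,0.018,-0.015,0,0,1.06,1],[0.27,0.021,-0.015,0,0,1.18,1]]])

```text
clock: 24.63
position: [0.5297, -0.0327, 0.2967]
ee_rot: [0.788, -3.04, -0.0]
force: [0.1, 0.6, -3.4]
width: 0.565
gripper_force: 40.0
```

```bash
python3 go.py .544 -.327 .2 1.83
```

```text
t 24.63 p [ 0.5297 -0.0327  0.2967] yaw -2.635 tilt [-0.001 -0.    -1.   ] q [ 0.64  0.36 -0.91  1.64  0.3   1.28  1.75] F [ 0.1  0.6 -3.4] w 0.565 g 39.99218554235995
move [ 0.1303 -0.2643  0.0967] [-1.000e-03 -1.000e-03  1.819e+00]
```

Request:
jog_arm(motion=[[[0.013,-0.027,0.0,0,0,0.12,1],[0.026,-0.054,0.01,0,0,0.24,1],[0.039,-0.081,0.02,0,0,0.36,1],[0.053,-0.108,0.03,0,0,0.48,1],[0.067,-0.135,0.04,0,0,0.6,1],[0.081,-0.162,0.05,0,0,0.72,1],[0.094,-0.189,0.06,0,0,0.84,1],[0.107,-0.216,0.07,0,0,0.96,1],[0.119,-0.24,0.08,0,0,1.08,1],[0.13,-0.264,0.097,0,0,1.2,1]]])

```text
clock: 25.47
position: [0.5464, -0.3267, 0.2]
ee_rot: [1.067, 2.954, -0.001]
force: [0.7, 0.2, -2.3]
width: 0.566
gripper_force: 40.0
```

```bash
python3 go.py .544 -.327 .1 1.83
```

```text
t 25.47 p [ 0.5464 -0.3267  0.2   ] yaw 2.448 tilt [ 0.    -0.001 -1.   ] q [ 0.79  0.53 -0.51  1.54  0.28  1.14  1.1 ] F [ 0.7  0.2 -2.3] w 0.566 g 39.99180834274739
move [ 0.0017 -0.0018  0.1   ] [-0.     0.001  0.618]
```

Now down to z 0.08 TCP, then a slow approach to contact.

Request:
jog_arm(motion=[[[0.002,-0.002,0.02,0,0,0.12,1],[0.002,-0.002,0.045,0,0,0.24,1],[0.002,-0.002,0.07,0,0,0.36,1],[0.002,-0.002,0.09,0,0,0.48,1],[0.002,-0.002,0.105,0,0,0.6,1],[0.002,-0.002,0.115,0,0,0.62,1],[0.002,-0.002,0.12,0,0,0.62,1],[0.002,-0.002,0.12,0,0,0.62,1]]])

```text
clock: 26.13
position: [0.543, -0.3247, 0.0791]
ee_rot: [-1.903, -2.497, 0.001]
force: [0.5, -0.5, -3.0]
width: 0.562
gripper_force: 40.0
```

Request:
jog_arm(motion=[[[0,0,0.002,0,0,0,1],[0,0,0.004,0,0,0,1],[0,0,0.006,0,0,0,1],[0,0,0.0075,0,0,0,1],[0,0,0.0085,0,0,0,1],[0,0,0.009,0,0,0,1]]])

```text
clock: 26.63
position: [0.5436, -0.3252, 0.0714]
ee_rot: [1.91, 2.494, -0.0]
force: [-0.1, -0.4, -3.1]
width: 0.565
gripper_force: 40.0
```

```bash
python3 go.py .544 -.327 .068 1.83
```

```text
t 26.63 p [ 0.5436 -0.3252  0.0714] yaw 1.835 tilt [ 0. -0. -1.] q [ 0.67  0.63 -0.33  1.69  0.25  0.86  0.5 ] F [-0.1 -0.4 -3.1] w 0.565 g 39.99923761468381
move [-0.0018 -0.0001  0.0034] [0.    0.    0.005]
```

Request:
jog_arm(motion=[[[0,0,0.001,0,0,0,1],[0,0,0.0015,0,0,0,1],[0,0,0.002,0,0,0,1],[0,0,0.0025,0,0,0,1],[0,0,0.0025,0,0,0,1]]])

```text
clock: 27.05
position: [0.5437, -0.3251, 0.0689]
ee_rot: [1.91, 2.494, -0.0]
force: [-0.3, 0.2, -2.0]
width: 0.566
gripper_force: 40.0
```

```bash
python3 go.py .544 -.327 .068 1.83
```

```text
t 27.05 p [ 0.5437 -0.3251  0.0689] yaw 1.835 tilt [ 0. -0. -1.] q [ 0.67  0.63 -0.33  1.69  0.25  0.86  0.5 ] F [-0.3  0.2 -2. ] w 0.566 g 39.999595480039716
move [-0.0019 -0.0002  0.0009] [0.    0.    0.005]
```

Request:
jog_arm(motion=[[[0,0,0.0005,0,0,0,1],[0,0,0.001,0,0,0,1],[0,0,0.0015,0,0,0,1],[0,0,0.0015,0,0,0,1]]])

```text
clock: 27.38
position: [0.5437, -0.3251, 0.0688]
ee_rot: [1.91, 2.494, -0.001]
force: [-6.1, 2.5, 12.1]
width: 0.565
gripper_force: 40.0
```

```bash
python3 go.py .544 -.327 .068 1.83
```

```text
t 27.38 p [ 0.5437 -0.3251  0.0688] yaw 1.835 tilt [ 0.    -0.001 -1.   ] q [ 0.67  0.63 -0.33  1.69  0.26  0.86  0.5 ] F [-6.1  2.5 12.1] w 0.565 g 40.002678274177015
move [-0.0019 -0.0002  0.0008] [0.    0.001 0.005]
```

Contact. I ease off, open and lift.

Request:
jog_arm(motion=[[[0,0,-0.0012,0,0,0,1],[0,0,-0.0012,0,0,0,-0.3],[0,0,-0.0012,0,0,0,-0.6],[0,0,-0.0012,0,0,0,-0.6],[0,0,-0.0012,0,0,0,-0.6],[0,0,-0.0012,0,0,0,-0.6],[0,0,-0.03,0,0,0,-0.6],[0,0,-0.07,0,0,0,-0.6],[0,0,-0.11,0,0,0,-0.6],[0,0,-0.15,0,0,0,-0.6]]])

```text
clock: 28.22
position: [0.5433, -0.3248, 0.2188]
ee_rot: [-1.909, -2.494, -0.0]
force: [1.5, 0.3, -0.1]
width: 0.798
gripper_force: 0.0
```

```bash
cat > look.py <<'E'
from fit import *
a=get_image('scene');b=get_image('top')
cv2.imwrite('pics/s2.png',np.hstack([cv2.resize(a[130:240,190:300],(400,400)),cv2.resize(a[190:260,300:370],(400,400))])[...,::-1])
print("cap",fitcap((.544,-.326,np.array([.4,.9,1.4])),.015,("scene",)))
def red(im,c):
    h=cv2.cvtColor(im,cv2.COLOR_RGB2HSV);m=(((h[...,0]<6)|(h[...,0]>174))&(h[...,1]>130)).astype(np.uint8)
    k=np.zeros_like(m);cv2.circle(k,tuple(int(v) for v in c),15,1,-1);return m*k
for n,im in(("scene",a),("top",b)):
    m=red(im,proj(n,[[.518,.239,.183]])[0]);ys,xs=np.nonzero(m)
    if len(xs): print(n,len(xs),ground(n,[[xs.mean(),ys.mean()]],.181).round(4))
E
python3 look.py; python3 go.py .5182 .239 .25 1.83
```

```text
cap (array([ 0.5478595 , -0.32397346,  0.84771976]), np.float64(0.14716312289237976))
scene 221 [[0.5219 0.2413 0.181 ]]
top 197 [[0.5172 0.2377 0.181 ]]
t 28.37 p [ 0.5457 -0.3259  0.2213] yaw 1.835 tilt [ 0.006 -0.003 -1.   ] q [ 0.7   0.48 -0.36  1.53  0.18  1.15  0.56] F [-0.8 -0.  -0.2] w 0.8 g 0.0
move [ 0.5524  0.1208 -0.0308] [0.005 0.005 0.005]
```

View pics/s2.png

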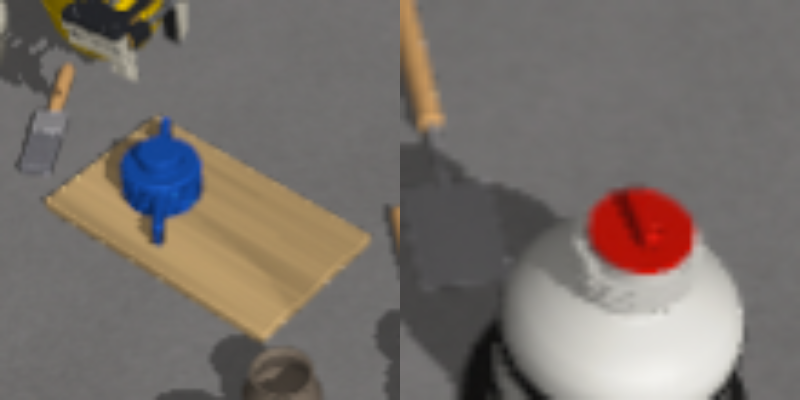

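Scene crops: the cap lies flat on the board at about (160,185). The bung is home at (640,230), its rib running down and slightly right. I measure the rib's direction.

```bash
cat > rib.py <<'E'
from h import *
o=[]
for n in("scene","top"):
    im=get_image(n);c=proj(n,[[.518,.239,.19]])[0].round().astype(int);S=14;k=24
    a=cv2.resize(im[c[1]-S:c[1]+S,c[0]-S:c[0]+S],(400,400),interpolation=cv2.INTER_CUBIC)
    # draw candidate rib outlines' short tick marks around for azimuth reading
    for d in range(0,180,30):
        r=np.radians(d);
        for s in(1,-1):
            q=[[.518+s*l*np.cos(r),.239+s*l*np.sin(r),.195] for l in(.034,.042)]
            P=((proj(n,q)-(c-S)+.5)*400/(2*S)).astype(int)
            cv2.line(a,tuple(P[0].tolist()),tuple(P[1].tolist()),(255,255,0) if d else (0,255,0),2)
    o.append(a)
    g=im[...,0].astype(float);h=cv2.cvtColor(im,cv2.COLOR_RGB2HSV)
    red=((h[...,0]<8)|(h[...,0]>172))&(h[...,1]>130);m=np.zeros(g.shape,bool);m[c[1]-8:c[1]+8,c[0]-8:c[0]+8]=1;m&=red
    med=np.median(g[m]);ys,xs=np.nonzero(m&(g<med*.8));w=med-g[ys,xs]
    X=ground(n,np.c_[xs,ys],.19)[:,:2];
    if len(X)>2:
        mu=np.average(X,0,w);e,v=np.linalg.eigh(np.cov((X-mu).T,aweights=w));print(n,len(X),mu.round(4),np.degrees(np.arctan2(v[1,1],v[0,1])).round(),np.sqrt(e))
cv2.imwrite("pics/rib.png",np.hstack(o)[...,::-1])
E
python3 rib.py
```

```text
scene 28 [0.5258 0.2326] 53.0 [0.00467528 0.01246517]
top 14 [0.5089 0.2181] 50.0 [0.00269508 0.00703297]
```

View pics/rib.png

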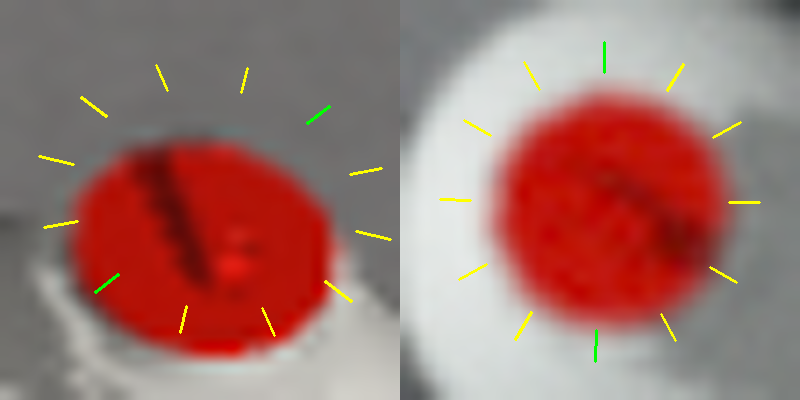

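The rib runs at about 52° azimuth (0.91 rad) in both views. I move over the jar.

Request:
jog_arm(motion=[[[0.02,0.004,-0.02,0,0,0.1,-0.2],[0.059,0.012,-0.03,0,0,0.22,-0.2],[0.098,0.021,-0.035,0,0,0.34,-0.1],[0.137,0.03,-0.04,0,0,0.46,0],[0.176,0.038,-0.04,0,0,0.58,0],[0.215,0.047,-0.04,0,0,0.7,0],[0.254,0.055,-0.04,0,0,0.82,0],[0.293,0.064,-0.04,0,0,0.92,0],[0.332,0.073,-0.04,0,0,0.92,0],[0.371,0.081,-0.04,0,0,0.92,0]]], force=25)

```text
clock: 29.3
position: [0.5238, 0.056, 0.2557]
ee_rot: [-2.818, -1.386, 0.004]
force: [0.9, -0.2, 0.5]
width: 0.5
gripper_force: 0.0
```

```bash
python3 go.py .518 .239 .24 .91
```

```text
t 29.3 p [0.5238 0.056  0.2557] yaw 0.914 tilt [-0.003 -0.001 -1.   ] q [ 0.07  0.28 -0.35  1.74  0.1   1.14 -0.97] F [ 0.9 -0.2  0.5] w 0.5 g 0.0
move [ 0.1414 -0.1163  0.0156] [-0.002  0.002  0.004]
```

Request:
jog_arm(motion=[[[0.03,-0.025,0.01,0,0,0,0],[0.06,-0.05,0.016,0,0,0,0],[0.09,-0.075,0.016,0,0,0,0.2],[0.115,-0.096,0.016,0,0,0,0.2],[0.133,-0.11,0.016,0,0,0,0.2],[0.141,-0.116,0.016,0,0,0,0.2],[0.141,-0.116,0.016,0,0,0,0.2],[0.141,-0.116,0.016,0,0,0,0.2]]])

```text
clock: 29.97
position: [0.5189, 0.2355, 0.24]
ee_rot: [2.818, 1.387, -0.004]
force: [0.3, -0.9, -0.5]
width: 0.402
gripper_force: 0.0
```

```bash
python3 go.py .518 .239 .187 .91
```

```text
t 29.97 p [0.5189 0.2355 0.24  ] yaw 0.915 tilt [-0.002 -0.002 -1.   ] q [-0.22  0.37 -0.41  1.66  0.16  1.14 -1.33] F [ 0.3 -0.9 -0.5] w 0.402 g 0.0
move [ 0.0023 -0.0028  0.053 ] [-0.     0.002  0.005]
```

Request:
jog_arm(motion=[[[0.001,-0.001,0.02,0,0,0,0.2],[0.002,-0.002,0.036,0,0,0,0.2],[0.002,-0.002,0.046,0,0,0,0.2],[0.002,-0.002,0.053,0,0,0,0.2],[0.002,-0.002,0.053,0,0,0,0.2]]])

```text
clock: 30.38
position: [0.5185, 0.2374, 0.1868]
ee_rot: [2.819, 1.384, -0.004]
force: [-0.2, -0.6, -0.1]
width: 0.396
gripper_force: 0.0
```

```bash
python3 go.py .518 .239 .1865 .91
```

```text
t 30.38 p [0.5185 0.2374 0.1868] yaw 0.913 tilt [-0.002 -0.002 -1.   ] q [-0.23  0.42 -0.4   1.73  0.19  1.03 -1.36] F [-0.2 -0.6 -0.1] w 0.396 g 0.0
move [ 0.0009 -0.0014  0.0003] [-0.001  0.003  0.003]
```

Request:
jog_arm(motion=[[[0.001,-0.001,0,0,0,0,0.5],[0.001,-0.001,0,0,0,0,1],[0.001,-0.001,0,0,0,0,1],[0.001,-0.001,0,0,0,0,1],[0.001,-0.001,0,0,0,0,1],[0.001,-0.001,0,0,0,0,1],[0.001,-0.001,0,0,0,0,1],[0.001,-0.001,0,0,0,0,1]]])

```text
clock: 31.05
position: [0.519, 0.2411, 0.1889]
ee_rot: [2.819, 1.387, 0.002]
force: [-1.6, -0.9, 6.3]
width: 0.125
gripper_force: 24.4
```

```bash
python3 go.py .518 .239 .1865 .91
```

```text
t 31.05 p [0.519  0.2411 0.1889] yaw 0.915 tilt [ 0.001  0.    -1.   ] q [-0.24  0.42 -0.4   1.73  0.19  1.03 -1.36] F [-1.6 -0.9  6.3] w 0.125 g 24.400746524333954
move [-0.0023  0.0005  0.0024] [ 0.001 -0.001  0.005]
```

Request:
jog_arm(motion=[[[0,0,-0.003,0,0,0,1],[0,0,-0.01,0,0,0,1],[0,0,-0.018,0,0,0,1],[0,0,-0.028,0,0,0,1],[0,0,-0.04,0,0,0,1],[0,0,-0.055,0,0,0,1],[0,0,-0.07,0,0,0,1],[0,0,-0.08,0,0,0,1],[0,0,-0.08,0,0,0,1]]])

```text
clock: 31.8
position: [0.5196, 0.2417, 0.2712]
ee_rot: [-2.819, -1.387, -0.007]
force: [0.0, 0.0, -0.5]
width: 0.128
gripper_force: 24.4
```

```bash
python3 go.py .5222 -.179 .22 1.83;python3 -c "
from h import *
a=get_image('scene')
cv2.imwrite('pics/s3.png',cv2.resize(a[160:280,270:430],(640,480))[...,::-1])"
```

```text
t 31.8 p [0.5196 0.2417 0.2712] yaw 0.915 tilt [ 0.004  0.002 -1.   ] q [-0.23  0.35 -0.41  1.61  0.15  1.2  -1.32] F [ 0.   0.  -0.5] w 0.128 g 24.40420389175415
move [-0.332   0.2586  0.0504] [ 0.003 -0.003 -0.915]
```

View pics/s3.png

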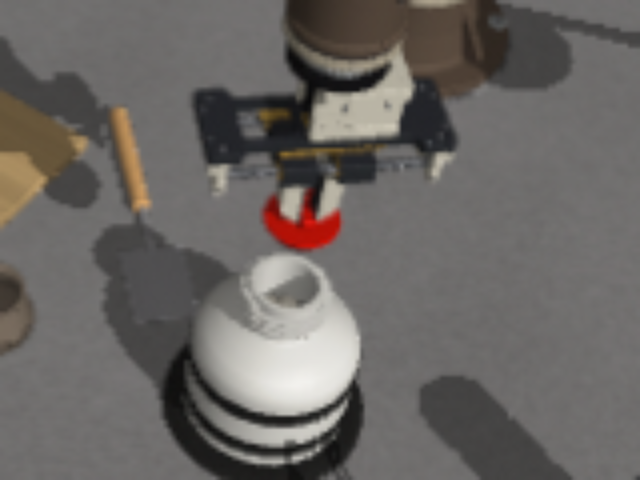

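The bung hangs level in the fingers at about (300,220) and the jar's mouth is open. I carry it to the board.

Request:
jog_arm(motion=[[[-0.012,0.01,0,0,0,0,1],[-0.036,0.028,0,0,0,0,1],[-0.064,0.05,0,0,0,0,1],[-0.094,0.073,0,0,0,0,1],[-0.124,0.097,0,0,0,0,1],[-0.154,0.12,0,0,0,0,1],[-0.184,0.143,0.01,0,0,0,1],[-0.214,0.167,0.02,0,0,0,1],[-0.244,0.19,0.03,0,0,0,1],[-0.274,0.213,0.04,0,0,0,1]]])

```text
clock: 32.68
position: [0.5194, -0.1081, 0.2272]
ee_rot: [-2.818, -1.387, 0.001]
force: [1.0, 0.6, -1.2]
width: 0.127
gripper_force: 24.4
```

```bash
python3 go.py .5222 -.179 .06 .915
```

```text
t 32.68 p [ 0.5194 -0.1081  0.2272] yaw 0.915 tilt [-0.001 -0.    -1.   ] q [ 0.31  0.3  -0.26  1.78  0.09  1.07 -0.64] F [ 1.   0.6 -1.2] w 0.127 g 24.406097531318665
move [-0.0544  0.0456  0.1672] [-0.001  0.001 -0.   ]
```

Request:
jog_arm(motion=[[[-0.025,0.021,0.01,0,0,0,1],[-0.043,0.036,0.03,0,0,0,1],[-0.054,0.045,0.055,0,0,0,1],[-0.054,0.045,0.085,0,0,0,1],[-0.054,0.045,0.115,0,0,0,1],[-0.054,0.045,0.14,0,0,0,1],[-0.054,0.045,0.157,0,0,0,1],[-0.054,0.045,0.167,0,0,0,1],[-0.054,0.045,0.172,0,0,0,1],[-0.054,0.045,0.172,0,0,0,1]]])

```text
clock: 33.52
position: [0.5224, -0.1762, 0.0554]
ee_rot: [-2.818, -1.387, 0.002]
force: [1.1, 0.8, 0.2]
width: 0.125
gripper_force: 24.4
```

Request:
jog_arm(motion=[[[0,0,0.002,0,0,0,1],[0,0,0.004,0,0,0,1],[0,0,0.006,0,0,0,1],[0,0,0.008,0,0,0,1],[0,0,0.01,0,0,0,1],[0,0,0.0115,0,0,0,1],[0,0,0.0115,0,0,0,1]]])

```text
clock: 34.1
position: [0.5228, -0.1764, 0.0446]
ee_rot: [-2.819, -1.387, 0.0]
force: [0.1, 0.4, -0.5]
width: 0.128
gripper_force: 24.4
```

```bash
python3 go.py .5222 -.179 .0395 .915
```

```text
t 34.1 p [ 0.5228 -0.1764  0.0446] yaw 0.915 tilt [-0.  0. -1.] q [ 0.37  0.55 -0.2   1.93  0.17  0.68 -0.58] F [ 0.1  0.4 -0.5] w 0.128 g 24.40434157848358
move [-0.0025  0.0011  0.0051] [-0.  0. -0.]
```

Request:
jog_arm(motion=[[[0,0,0.001,0,0,0,1],[0,0,0.002,0,0,0,1],[0,0,0.003,0,0,0,1],[0,0,0.0035,0,0,0,1],[0,0,0.0035,0,0,0,1]]])

```text
clock: 34.52
position: [0.5229, -0.1764, 0.0412]
ee_rot: [-2.819, -1.387, 0.0]
force: [0.7, -0.4, -1.2]
width: 0.124
gripper_force: 24.4
```

Request:
jog_arm(motion=[[[0,0,0.0005,0,0,0,1],[0,0,0.001,0,0,0,1],[0,0,0.001,0,0,0,1]]])

```text
clock: 34.77
position: [0.523, -0.1764, 0.0402]
ee_rot: [-2.819, -1.387, 0.0]
force: [0.2, 0.3, -0.1]
width: 0.126
gripper_force: 24.4
```

Request:
jog_arm(motion=[[[0,0,0.0005,0,0,0,1],[0,0,0.001,0,0,0,1],[0,0,0.001,0,0,0,1]]])

```text
clock: 35.02
position: [0.5231, -0.1764, 0.0399]
ee_rot: [2.818, 1.387, 0.0]
force: [-2.5, -0.1, 6.5]
width: 0.121
gripper_force: 24.6
```

```bash
python3 go.py
```

```text
t 35.02 p [ 0.5231 -0.1764  0.0399] yaw 0.915 tilt [ 0. -0. -1.] q [ 0.37  0.55 -0.2   1.93  0.17  0.67 -0.59] F [-2.5 -0.1  6.5] w 0.121 g 24.60558146238327
```

Request:
jog_arm(motion=[[[0,0,-0.0008,0,0,0,1],[0,0,-0.0008,0,0,0,0.6],[0,0,-0.0008,0,0,0,0.3],[0,0,-0.001,0,0,0,0.2],[0,0,-0.001,0,0,0,0.2],[0,0,-0.01,0,0,0,0.2],[0,0,-0.03,0,0,0,0.2],[0,0,-0.07,0,0,0,0.2],[0,0,-0.11,0,0,0,0.2],[0,0,-0.15,0,0,0,0.2]]])

```text
clock: 35.85
position: [0.5224, -0.1761, 0.1915]
ee_rot: [-2.818, -1.387, 0.0]
force: [1.0, 0.0, -0.8]
width: 0.4
gripper_force: 0.0
```

Request:
jog_arm(motion=[[[-0.04,0,-0.02,0,0,0,0.2],[-0.08,0,-0.03,0,0,0,0.2],[-0.1,0.04,-0.03,0,0,0,0.2],[-0.1,0.04,-0.03,0,0,0,0.2]]])

```text
clock: 36.18
position: [0.4928, -0.2878, 0.2213]
ee_rot: [2.819, 1.374, -0.0]
force: [-0.2, -0.2, -0.1]
width: 0.399
gripper_force: 0.0
```

```bash
python3 go.py; python3 -c "
from h import *
a=get_image('scene');b=get_image('top')
cv2.imwrite('pics/s4.png',np.hstack([cv2.resize(a[140:240,190:300],(440,400)),cv2.resize(b[190:280,285:375],(360,400))])[...,::-1])"
```

```text
t 36.18 p [ 0.4928 -0.2878  0.2213] yaw 0.907 tilt [ 0.002 -0.005 -1.   ] q [ 0.57  0.36 -0.19  1.71  0.08  1.08 -0.31] F [-0.2 -0.2 -0.1] w 0.399 g 0.0
```

View pics/s4.png

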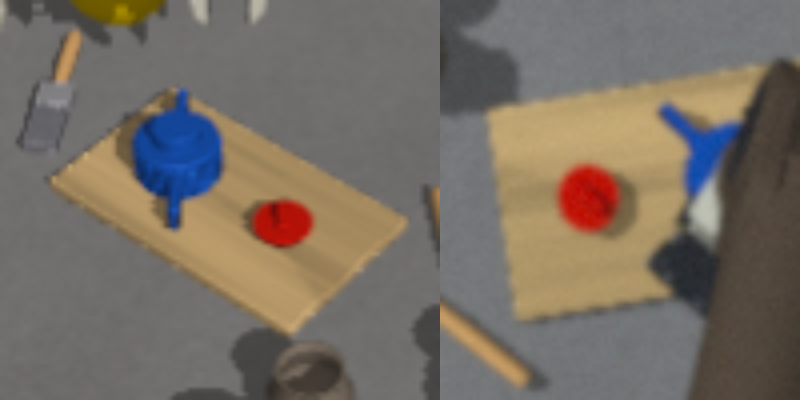

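Both views show the cap upright at about (178,150) and the bung flat, rib up, at (283,222), both wholly on the board. The arm is clear, so I hand in.

```bash
python3 -c "
from cell import *
print(sign_off())"
```

```text
the job is handed in; nothing more can be done
None
```

I unscrewed the cap and lifted it off, pulled the bung, laid both flat and right way up on the ware board, and handed the job in at about 36 s; the sign-off gave no verdict.

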